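Change the burnishing wheel on a sole-finishing spindle

TASK

Change the wheel on the finishing spindle: lift the worn black wheel off and thread it onto the storage post, then put the larger cork wheel on the spindle, boss up, and turn it until its tab drops into the keyway and it sits fully home on the seat. After that thread every aluminium spacer ring lying on the bench onto the spindle, flat on top of the new wheel's boss, and leave the shoe last, bottle, jar, tin and hand tools where they are.

Things in the scene. Friction and masses are not known exactly. Their poses are not given: they have to be found in the camera images.
- spindle: green finishing machine, fixed: housing 130 x 120 mm, 40 mm high, with a motor box 55 mm high at 80 to 165 mm off the axis on its +x side. A vertical steel spindle stands on it and does not turn. Origin on the spindle axis at bench level; z up; +x points to the side of the keyway (a white mark on the housing 57 mm off the axis shows it too)
- shoulder (a point): on the spindle axis, 65 mm above the bench: the flat top of the 24 mm round shaft that rises 20 mm from the seat. One keyway is cut down this shaft's +x side from shoulder to seat, 9 mm wide, its floor 8 mm from the axis. Above the shoulder a 16 mm round pilot runs up to 125 mm above the bench, its last 6 mm tapered
- seat (a point): on the spindle axis, 45 mm above the bench: the top of the seat flange, 60 mm across; axes as the spindle's. The wheel's underside rests here when it is home
- new_wheel: new cork wheel lying boss up on the bench: disc 90 mm across, 12 mm thick; on it a round steel boss 40 mm across, its top 38 mm above the underside; bore 27 mm; 0.15 to 0.3 kg. Origin at the centre of its underside, z up, +x towards its tab (a thin steel line on the disc and a dark mark on the boss's top show that side)
- tab (a point): inner end of the new wheel's tab: 6 mm wide, in the bottom 12 mm of the bore, ending here 9.5 mm from the wheel's axis. Threaded on the spindle out of line, the tab rests on the shoulder (wheel's underside 20 mm above the seat); turned in line with the keyway (within about 0.12 rad) the wheel drops to the seat
- worn_wheel: worn black rubber wheel, at the start seated on the spindle with its tab in the keyway; as the new wheel (same boss, bore and tab) but its disc is only 68 mm across. It lifts straight off. Origin at the centre of its underside
- post: storage post, fixed: steel disc foot 80 mm across, 12 mm thick, with a 14 mm round post up to 92 mm above the bench, the last 8 mm tapered. Origin on the post's axis at bench level. The wheels' bores pass over it at any angle
- spacer1: plain aluminium spacer ring, 44 mm across, 8 mm thick, 20 mm hole, lying flat on the bench at the start; origin at the centre of its underside (either face up is the same). May be absent
- spacer2: plain aluminium spacer ring, 44 mm across, 8 mm thick, 20 mm hole, lying flat on the bench at the start; origin at the centre of its underside (either face up is the same). May be absent
- spacer3: plain aluminium spacer ring, 44 mm across, 8 mm thick, 20 mm hole, lying flat on the bench at the start; origin at the centre of its underside (either face up is the same). May be absent
- spacer4: plain aluminium spacer ring, 44 mm across, 8 mm thick, 20 mm hole, lying flat on the bench at the start; origin at the centre of its underside (either face up is the same). May be absent
- spacer5: plain aluminium spacer ring, 44 mm across, 8 mm thick, 20 mm hole, lying flat on the bench at the start; origin at the centre of its underside (either face up is the same). May be absent
- last: green shoe last with a white insole board, lying sole up, 245 x 82 mm, 66 mm high; bystander. Origin at the middle of its underside
- bottle: white plastic ink bottle, 36 mm across, 95 mm high; bystander. Origin at the centre of its underside
- tin: low steel tack tin, 64 mm across, 30 mm high; bystander. Origin at the centre of its underside
- jar: brown glass jar, 64 mm across, 85 mm high; bystander. Origin at the centre of its underside
- hammer: hammer with wooden handle, 260 mm long, lying flat; bystander. Origin at the middle of its length, at bench level
- awl: awl with wooden handle, 160 mm long, lying flat; bystander. Origin at the middle of its length, at bench level
- brush: dust brush with wooden handle, 160 mm long, lying flat; bystander. Origin at the middle of its length, at bench level
Not all that is in view belongs to the job. What is shaped like the spacer1 but pink is not meant. Several things have the shape of the worn_wheel; the one meant has the colours described above.

How it is judged:
By the outcome, as a careful person would: the job done as asked, in the order asked, and still so for the second after the job is handed in, with the robot touching nothing.
Of spacer1, spacer2, spacer3, spacer4, spacer5 only 3 to 5 are there at a start; the rules pass over those that are not, and their reading is None.
At some moment in a run one of new_wheel, spacer1, spacer2, spacer3, spacer4, spacer5 may be knocked a few centimetres aside while the robot is not near it.
Once in a run the grip may slacken for a moment while it holds something.
It also fails if it takes over 210 s, if anything falls off the work surface, if the arm or the gripper's body presses on something with over 40 N, if the wrist force passes 120 N, or if a joint passes its speed limit or range.

ROBOT

A 6-joint arm with a two-finger parallel gripper is mounted at the origin on the work surface. World frame = base frame: x ahead of the robot, y to its left, z up, the work surface at z = 0. Lengths are in m, angles in rad, forces in N, time in s.
With the tool pointing down it reaches from about 0.375 to 0.925 m from the base axis. Payload 5.7 kg.
Tool frame: the origin (TCP) lies midway between the tips of the shut fingers; the grasp point (between the pads) lies 19 mm behind it; z points along the fingers, x is the direction in which the jaws open and shut, and the axes are right-handed (so a half turn about z gives the same grasp; the last joint's range is limited). The gripper opens to 88 mm and grips with 3 to 60 N. Pads are 20 mm wide; open, the fingers measure 115 mm over their backs; the gripper's body (75 mm by 178 mm) begins 61 mm behind the grasp point.
Start: joints at [-1.272, 0.359, 1.51, -0, 1.272, -0.115], TCP at [0.241, -0.549, 0.223] pointing down, gripper open.
Joint ranges: [-2.97, 2.97], [-1.01, 2.36], [0.21, 2.38], [-0.96, 4.11], [0.2, 2.71], [-2.98, 2.98]. Speed limits (rad/s): [2.39, 2.39, 3.14, 3.14, 3.14, 3.14].

INTERFACE

Orientations are given as a unit quaternion [x, y, z, w].
In Python, from bench import move_ptp, servo_line, goto_joints, move_gripper, sleep, inverse_kinematics, capture, PlanningError, close_job, spot_in, silhouettes, current_clock, current_joint_pos, current_qvel, current_joint_torque, current_position, current_orientation, current_force, current_torque, current_finger_gap gives the robot as it stands. Calls block until the motion is done:
- move_ptp(position, orientation): joint-space move of the TCP to a pose.
- servo_line(position, orientation=None, rate=0.15, contact_N=None): straight line of the TCP; orientation=None keeps the orientation; rate is the mean speed in m/s. With contact_N (N) it stops when the force on the tool has changed by that much, and returns True; else False.
- goto_joints(angles): joint-space move.
- move_gripper(opening): finger opening in m; the grip force is fixed at half the most; returns when the fingers have stopped.
- sleep(seconds).
- inverse_kinematics(position, orientation): joint angles nearest the present ones, or None.
- capture(name): name is "side" or "top"; returns a dict with "image" (420x560x3 uint8, blue, green, red), "range_z" (420x560 float32, m along the optical axis (not along the pixel's ray), 0 where there is no reading), "intrinsics" (3x3 intrinsics, pixels), "R" (3x3) and "t" (3): a world point X has camera coordinates R X + t. Camera axes: x right, y down, z forward; pixel columns grow to the right and rows downward; lengths in m; the calibration is good to about 2 mm. A picture is of the moment at which its call begins.
A pose or a line that the arm cannot do raises PlanningError and nothing moves.
- close_job(): hands the job in, once; it reports no verdict.
Trained networks look in the newest picture that a camera, given by its name, has taken for a name from the list of things; names that differ only in an ending like _2 or _b are one class to them, and where a whole thing is asked for, a point or a joint stands for the part that bears it (a point fixed in the world has none). Each returns a list of dicts, best first, with "conf" (0 to 1); they miss things now and then, are a little off and sometimes report something else, mostly with a low value. They report only what shows in the picture. A call takes as long as a camera call. They do not tell look-alikes from the thing itself.
- spot_in(camera, query): "xy" ([column, row] in pixels, amid what is visible of it).
- silhouettes(camera, query): "region" (420x560 bool, what is visible of it) and "xy" ([column, row] in pixels, amid what is visible of it).
Readings, each from a call of its own:
- current_clock(): time.
- current_joint_pos(): joint angles.
- current_qvel(): joint speeds.
- current_joint_torque(): joint torques, N m.
- current_position(): TCP position.
- current_orientation(): TCP orientation.
- current_force(): force on the tool from outside, world axes, zero at the start.
- current_torque(): the same for the moment, N m.
- current_finger_gap(): finger opening in m.
Only numpy, scipy, OpenCV 4.12 (cv2) and the standard library are available. Lean on these libraries where they do the work, as an engineer would, in place of code of your own. Each camera call takes 0.05 s, during which the arm holds its last target. There are 200 camera calls.

## Working session

There is one attempt and no reset: what is moved stays moved. The work goes in short steps, each a Python script; the robot and the scene stay as the last script left them, time stands still between calls to the robot, and variables do not carry over. Pictures are saved under pics/ and viewed, about 12 in all and at most 16, crops included, and the job is handed in when it is done.

```bash
mkdir -p pics; ls
cat > h.py <<'E'
import numpy as np, cv2
from bench import *
def world(c):
    K=np.array(c["intrinsics"]);R=np.array(c["R"]);t=np.array(c["t"]);Z=c["range_z"]
    v,u=np.indices(Z.shape)
    P=np.stack([(u-K[0,2])/K[0,0]*Z,(v-K[1,2])/K[1,1]*Z,Z],-1)
    W=(P-t)@R
    W[Z<=0]=np.nan
    return W
def pix(c,X):
    p=np.array(c["intrinsics"])@(np.array(c["R"])@np.array(X)+np.array(c["t"]));return p[:2]/p[2]
E
python3 - <<'E'
from h import *
for n in("top","side"):
    c=capture(n);cv2.imwrite(f"pics/{n}0.png",c["image"]);W=world(c)
    print(n,-np.array(c["R"]).T@c["t"],c["R"],np.nanmin(W.reshape(-1,3),0),np.nanmax(W.reshape(-1,3),0))
    for q in("spindle","new_wheel","worn_wheel","post","spacer1","bottle","last","jar","tin"):
        for d in spot_in(n,q)[:8]:
            x,y=map(int,d["xy"]);print(q,round(d["conf"],2),x,y,W[y,x].round(3))
print(current_clock(),current_position(),current_orientation(),current_finger_gap())
E
```

```text
pics
top [0.3550734  0.01291728 1.63863525] [[ 0.01844228 -0.9997713   0.01082705]
 [-0.99302237 -0.01957715 -0.11628973]
 [ 0.11647509 -0.00860686 -0.99315632]] [-0.28388306 -1.31345814 -0.77974709] [1.65171784 1.30162342 0.90011167]
spindle 0.8 294 181 [ 0.629 -0.048  0.037]
new_wheel 0.89 193 235 [ 0.464  0.254 -0.002]
worn_wheel 0.81 289 199 [ 0.571 -0.033  0.065]
worn_wheel 0.71 236 176 [0.647 0.128 0.005]
post 0.94 373 236 [ 0.47  -0.29   0.015]
spacer1 0.7 196 184 [0.619 0.249 0.006]
spacer1 0.6 249 270 [0.361 0.081 0.009]
spacer1 0.59 283 249 [ 0.426 -0.02   0.001]
spacer1 0.58 226 243 [0.441 0.153 0.006]
spacer1 0.47 237 215 [0.527 0.122 0.006]
spacer1 0.44 359 189 [ 0.613 -0.248  0.011]
spacer1 0.2 290 198 [ 0.573 -0.036  0.069]
last 0.69 121 289 [0.3   0.444 0.068]
jar 0.67 284 251 [ 0.42  -0.023  0.01 ]
jar 0.55 203 134 [0.754 0.222 0.089]
jar 0.22 295 180 [ 0.632 -0.051  0.042]
tin 0.62 423 236 [ 0.471 -0.435  0.036]
side [-0.08530511  0.64808595  1.08532246] [[-0.73009004 -0.68331586 -0.00692602]
 [-0.5085544   0.55007996 -0.66240807]
 [ 0.45644381 -0.48009528 -0.74911119]] [-0.53760732 -2.3046735  -0.78208478] [2.44463517 1.0036478  0.7878543 ]
spindle 0.73 257 206 [ 0.61  -0.012  0.038]
new_wheel 0.76 225 290 [0.457 0.271 0.032]
worn_wheel 0.82 271 202 [ 0.56  -0.027  0.082]
worn_wheel 0.75 219 231 [0.626 0.14  0.033]
post 0.71 133 282 [0.678 0.428 0.018]
spacer1 0.61 302 178 [ 0.608 -0.238  0.005]
spacer1 0.5 201 255 [0.614 0.228 0.008]
spacer1 0.45 263 275 [0.426 0.151 0.006]
bottle 0.61 168 304 [0.519 0.414 0.065]
last 0.81 212 377 [0.29  0.464 0.065]
jar 0.93 170 223 [0.74  0.235 0.063]
1.0 [ 0.24123352 -0.54935019  0.22263788] [ 8.37279922e-01 -5.46774479e-01 -2.69217961e-05 -3.33393918e-05] 0.08760983447543412
```

Run:
```python
import cv2
a=cv2.imread("pics/top0.png")[110:330,90:450];cv2.imwrite("pics/t0c.png",cv2.resize(a,(800,489),interpolation=cv2.INTER_CUBIC))
a=cv2.imread("pics/side0.png")[130:400,90:450];cv2.imwrite("pics/s0c.png",cv2.resize(a,(800,600),interpolation=cv2.INTER_CUBIC))
```

```text
(no output)
```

View pics/t0c.png

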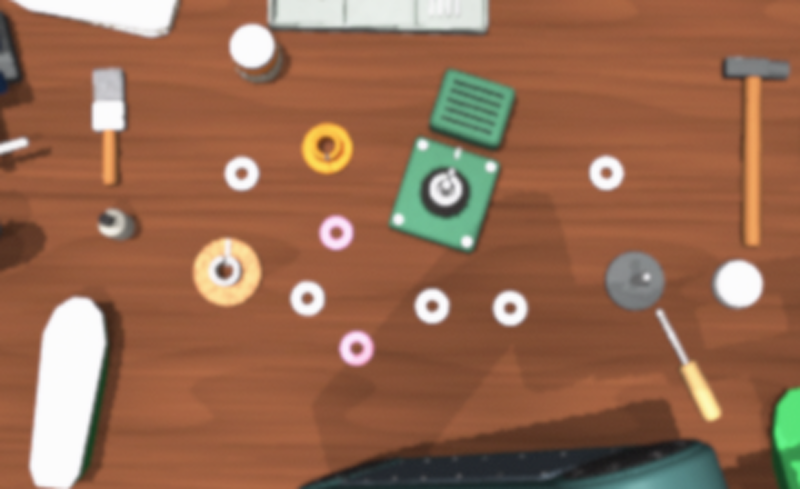

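View pics/s0c.png

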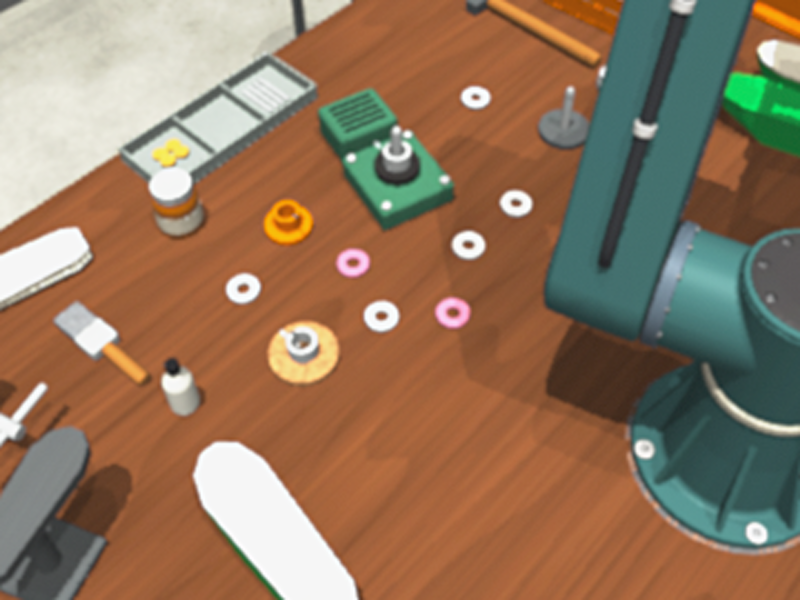

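The top view shows 5 white spacers, at crop px (242,173), (307,298), (432,306), (510,308) and (607,172). The two pink rings and the yellow wheel are decoys. The cork wheel is at (227,270) with its tab towards world +x. The spindle with the black wheel is at (445,187) with the motor box to the upper right, and the post is at (635,280). Next I'll measure these precisely.

```bash
cat >> h.py <<'E'
def onplane(c,uv,z):
    R=np.array(c["R"]);t=np.array(c["t"]);d=R.T@np.linalg.inv(c["intrinsics"])@[uv[0],uv[1],1.];o=-R.T@t
    return (o+d*(z-o[2])/d[2])[:2]
def blobs(c,mask,z,amin=10):
    n,l,s,ce=cv2.connectedComponentsWithStats(mask.astype(np.uint8),connectivity=8)
    return [(onplane(c,ce[i],z),int(s[i,4]),s[i,2:4].tolist(),ce[i].round(1)) for i in range(1,n) if s[i,4]>=amin]
def masks(c):
    h=cv2.cvtColor(c["image"],cv2.COLOR_BGR2HSV).astype(int);H,S,V=h[...,0],h[...,1],h[...,2]
    return dict(white=(S<45)&(V>165),green=(H>60)&(H<90)&(S>80)&(V>60)&(V<190),cork=(H>8)&(H<22)&(S>60)&(S<170)&(V>190),black=(V<60))
def rings(c,z=.007):
    "white rings: filled outer contour of ring-sized blobs"
    m=masks(c)["white"].astype(np.uint8);cs,_=cv2.findContours(m,cv2.RETR_EXTERNAL,cv2.CHAIN_APPROX_NONE);o=[]
    for k in cs:
        f=np.zeros(m.shape,np.uint8);cv2.drawContours(f,[k],-1,1,-1);v,u=np.nonzero(f)
        p=onplane(c,(u.mean(),v.mean()),z)
        w=[np.linalg.norm(onplane(c,(u.mean()+a,v.mean()),z)-p) for a in(1,)][0]
        if .3<p[0]<.9 and 80<len(u)<400 : o.append((p.round(4).tolist(),len(u),int(f.sum()-(m*f).sum()),(round(u.max()-u.min()+1),round(v.max()-v.min()+1)),round(w,4)))
    return o
E
python3 - <<'E'
from h import *
for n in("top","side"):
    c=capture(n);M=masks(c);W=world(c);print(n,c["intrinsics"][0])
    for r in rings(c):print(" ring",r)
    b=blobs(c,M["green"],.04,100)
    for x in b:print(" green",x)
    for x in blobs(c,M["cork"],.012,100):print(" cork",x)
    for x in blobs(c,M["black"],.057,30):
        if .3<x[0][0]<.8 and abs(x[0][1])<.5:print(" black",x)
    for q in("worn_wheel","new_wheel","post","spindle"):
        for d in silhouettes(n,q)[:3]:
            r=d["region"];w=W[r];w=w[~np.isnan(w[:,0])]
            v,u=np.nonzero(r);print(q,round(d["conf"],2),d["xy"],r.sum(),(u.max()-u.min()+1,v.max()-v.min()+1),np.median(w,0).round(3),"mid@z0.012",onplane(c,((u.max()+u.min())/2,(v.max()+v.min())/2),.012))
E
```

```text
top [540.65737559   0.         277.64870281]
 ring ([0.3733, 0.0799], 131, 49, (12, 13), np.float64(0.003))
 ring ([0.4298, -0.1284], 193, 18, (15, 16), np.float64(0.003))
 ring ([0.4313, -0.0225], 194, 18, (15, 16), np.float64(0.003))
 ring ([0.4385, 0.1462], 185, 19, (15, 15), np.float64(0.003))
 ring ([0.4698, -0.4403], 356, 0, (21, 22), np.float64(0.003))
 ring ([0.5127, -0.6823], 153, 0, (14, 14), np.float64(0.0031))
 ring ([0.5129, -0.604], 127, 0, (11, 13), np.float64(0.0031))
 ring ([0.4772, 0.2599], 171, 42, (14, 21), np.float64(0.003))
 ring ([0.5287, 0.11], 139, 41, (13, 14), np.float64(0.003))
 ring ([0.5839, -0.6822], 150, 0, (14, 14), np.float64(0.0031))
 ring ([0.5839, -0.6019], 135, 0, (12, 13), np.float64(0.0031))
 ring ([0.5931, -0.0386], 168, 12, (15, 17), np.float64(0.0031))
 ring ([0.6075, 0.2415], 181, 20, (16, 15), np.float64(0.003))
 ring ([0.6185, -0.2591], 181, 18, (16, 16), np.float64(0.0031))
 ring ([0.6445, -0.6826], 143, 0, (13, 13), np.float64(0.0031))
 ring ([0.6452, -0.6017], 142, 0, (13, 13), np.float64(0.0031))
 ring ([0.6457, 0.6027], 337, 0, (41, 
[... 3724 characters left out ...]
ray([388.1, 159.2]))
 black (array([ 0.55800698, -0.01549078]), 46, [18, 8], array([269.2, 209.7]))
worn_wheel 0.83 [219.0, 232.9] 334 (np.int64(21), np.int64(20)) [0.632 0.132 0.014] mid@z0.012 [0.63963069 0.1259595 ]
worn_wheel 0.62 [270.4, 204.5] 253 (np.int64(20), np.int64(18)) [ 0.567 -0.024  0.059] mid@z0.012 [ 0.60430069 -0.06543924]
new_wheel 0.75 [224.4, 289.9] 658 (np.int64(31), np.int64(27)) [0.462 0.26  0.013] mid@z0.012 [0.46584797 0.25763617]
post 0.64 [346.0, 185.6] 382 (np.int64(22), np.int64(28)) [ 0.465 -0.292  0.012] mid@z0.012 [ 0.47704037 -0.30545889]
spindle 0.59 [259.0, 204.8] 1923 (np.int64(61), np.int64(64)) [ 0.609 -0.033  0.04 ] mid@z0.012 [ 0.62415147 -0.05955269]
```

Run:
```python
from h import *
for n,box in(("top",(160,235,255,325)),("side",(160,245,225,310))):
    c=capture(n);g=c["image"].min(2).astype(int);r0,r1,c0,c1=box
    m=np.zeros(g.shape,bool);m[r0:r1,c0:c1]=g[r0:r1,c0:c1]>125
    for p,a,s,uv in blobs(c,m,.04,2):print(n,p.round(4),a,s,uv)
    cv2.imwrite(f"pics/{n}1.png",cv2.resize(c["image"][r0:r1,c0:c1],None,fx=5,fy=5,interpolation=cv2.INTER_CUBIC))
    a0,b0,a1,b1=(212,165,255,218) if n=="top" else (268,200,312,250)
    cv2.imwrite(f"pics/{n}n.png",cv2.resize(c["image"][a0:a1,b0:b1],None,fx=7,fy=7,interpolation=cv2.INTER_CUBIC))
a=[cv2.copyMakeBorder(x,0,455-x.shape[0],0,0,0) if x.shape[0]<455 else x[:455] for x in map(cv2.imread,("pics/top1.png","pics/topn.png"))]
cv2.imwrite("pics/z.png",np.hstack(a))
```

```text
top [ 0.6469 -0.0055] 32 [7, 6] [279.8 174.7]
top [ 0.6356 -0.0526] 20 [4, 6] [295.4 178.8]
top [ 0.6188 -0.0978] 31 [6, 6] [310.5 184.6]
top [ 0.5882 -0.0375] 196 [15, 18] [290.2 194.3]
top [0.5458 0.0249] 37 [7, 7] [269. 208.]
top [ 0.5179 -0.0662] 35 [6, 7] [299.5 217.9]
side [ 0.8112 -0.0697] 37 [7, 11] [227.5 168.1]
side [ 0.5975 -0.2299] 106 [13, 10] [303.3 173.4]
side [ 0.6106 -0.066 ] 199 [18, 21] [268.1 196.7]
side [ 0.6473 -0.0082] 17 [5, 4] [247.9 200.6]
side [ 0.5182 -0.069 ] 20 [6, 5] [289.6 210.4]
side [0.5463 0.0233] 23 [6, 5] [263.4 221.9]
side [ 0.4161 -0.0026] 133 [16, 11] [300.3 239.4]
side [0.521  0.1146] 28 [12, 3] [248.5 243.2]
```

View pics/z.png

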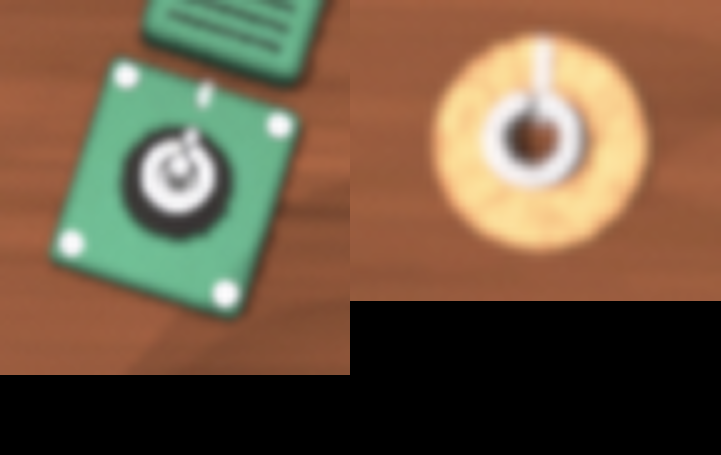

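The spindle axis is at (0.5825, -0.037) with yaw -0.296, and both cameras agree within 2.5 mm. The new wheel's tab yaw is about 0. I'll remove the worn wheel first.

```bash
cat >> h.py <<'E'
SP=np.array([.5825,-.037]);SY=-.296;POST=np.array([.4685,-.296])
def q(y):return [np.cos(y/2),np.sin(y/2),0,0]
def P(xy,z):return [float(xy[0]),float(xy[1]),float(z)]
def st(s=""):print(s,"t%.1f"%current_clock(),np.round(current_position(),4),"gap%.4f"%current_finger_gap(),"F",np.round(current_force(),1),flush=True)
E
python3 - <<'E'
from h import *
y=SY+np.pi/2
print(inverse_kinematics(P(SP,.2),q(y)),inverse_kinematics(P(POST,.2),q(y)))
move_ptp(P(SP,.2),q(y));move_gripper(.062);st("above")
print(servo_line(P(SP,.10),rate=.15), servo_line(P(SP,.0605),rate=.05,contact_N=6));st("down")
move_gripper(.02);st("grip")
servo_line(P(current_position()[:2],.10),rate=.06);st("lift1")
E
```

```text
[-1.81755343e-01  3.56634226e-01  1.57429901e+00 -4.44089210e-16
  1.21065942e+00 -1.45655167e+00] [-6.88128714e-01  3.15482334e-01  1.63827799e+00 -4.44089210e-16
  1.18783233e+00 -1.96292504e+00]
above t4.4 [ 0.5825 -0.037   0.2   ] gap0.0619 F [-0.5  0.1 -0.1]
False False
down t6.2 [ 0.5827 -0.0371  0.0606] gap0.0619 F [-0.9 -0.5 -0.8]
grip t6.6 [ 0.5827 -0.0369  0.0608] gap0.0396 F [-0.5  0.3  2.2]
lift1 t7.5 [ 0.5825 -0.0369  0.0999] gap0.0400 F [-0.2  0.2 -2.5]
```

Run:
```python
from h import *
y=SY+np.pi/2
servo_line(P(SP,.2),rate=.2);st("up")
move_ptp(P(POST,.2),q(y));st("over post")
print(servo_line(P(POST,.11),rate=.15,contact_N=6));st()
print(servo_line(P(POST,.024),rate=.06,contact_N=5));st("down")
if current_position()[2]<.034:
    move_gripper(.062);servo_line(P(POST,.2),rate=.2);st("released")
c=capture("top");cv2.imwrite("pics/t2.png",c["image"]);W=world(c);s=capture("side")
b=cv2.resize(c["image"][150:270,180:420],(800,400),interpolation=cv2.INTER_CUBIC);cv2.imwrite("pics/t2c.png",b)
cv2.imwrite("pics/s2c.png",cv2.resize(s["image"][130:330,180:400],(660,600),interpolation=cv2.INTER_CUBIC))
```

```text
up t8.1 [ 0.5817 -0.0368  0.199 ] gap0.0398 F [-0.6 -0.7 -2.1]
over post t9.2 [ 0.4688 -0.295   0.1995] gap0.0396 F [ 0.1 -0.2 -1. ]
False
 t9.9 [ 0.4693 -0.2959  0.1105] gap0.0396 F [ 1.  -0.4 -2.2]
True
down t10.7 [ 0.4704 -0.2971  0.0741] gap0.0400 F [ 1.4 -1.3 -4.2]
```

View pics/s2c.png

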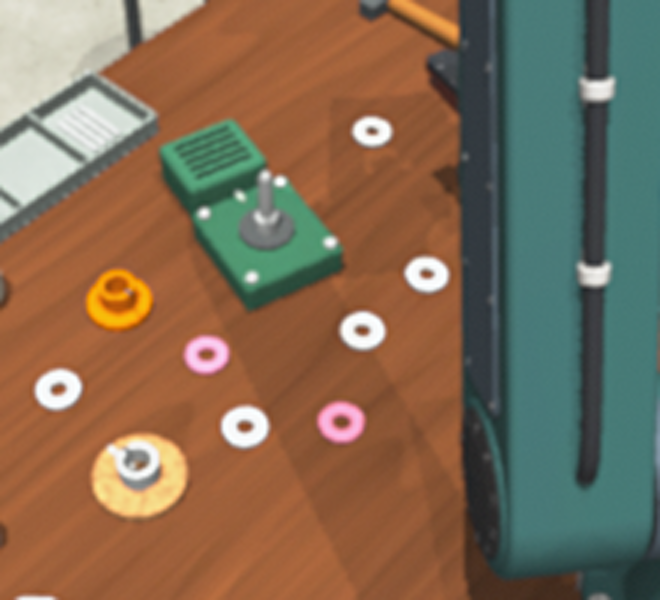

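The side view shows the spindle is bare and the wheel is over the post. The contact came early, with the bore already about 33 mm down the post, so I'll continue with a higher threshold.

Run:
```python
from h import *
sleep(.3);st("rest")
p=POST
for i in range(3):
    r=servo_line(P(p,.024),rate=.04,contact_N=9);st(r);sleep(.2);st()
    if current_position()[2]<.034:break
```

```text
rest t11.1 [ 0.4706 -0.2973  0.0761] gap0.0398 F [ 0.6  0.3 -2.8]
True t12.2 [ 0.4707 -0.2973  0.028 ] gap0.0398 F [ 1.1 -0.3  0.6]
 t12.4 [ 0.4707 -0.2973  0.0281] gap0.0399 F [-0.4  0.7  0.9]
```

Run:
```python
from h import *
move_gripper(.062);p=current_position();servo_line(P(p[:2],.12),rate=.15);servo_line(P(p[:2],.2),rate=.25);st("released")
move_ptp([.47,.1,.25],q(1.5));
for n in("top","side"):
    c=capture(n);W=world(c)
    for qn in("worn_wheel","new_wheel","post"):
        for d in silhouettes(n,qn)[:3]:
            r=d["region"];w=W[r];w=w[~np.isnan(w[:,0])];v,u=np.nonzero(r)
            print(n,qn,round(d["conf"],2),d["xy"],r.sum(),"z",np.median(w[:,2]).round(3),np.nanmax(w[:,2]).round(3),"mid.012",onplane(c,((u.max()+u.min())/2,(v.max()+v.min())/2),.012).round(4),"cen.024",onplane(c,(u.mean(),v.mean()),.024).round(4))
    print([r[:3] for r in rings(c) if .4<r[0][0]<.65 and abs(r[0][1])<.3 and 5<r[2]<45])
    if n=="top":cv2.imwrite("pics/t3c.png",cv2.resize(c["image"][150:270,180:420],(800,400),interpolation=cv2.INTER_CUBIC))
```

```text
released t14.2 [ 0.4712 -0.2976  0.1995] gap0.0618 F [-0.6  0.6  0.3]
top worn_wheel 0.72 [375.5, 240.6] 389 z 0.027 0.097 mid.012 [ 0.4674 -0.2994] cen.024 [ 0.466  -0.2966]
top worn_wheel 0.66 [239.4, 175.9] 370 z 0.014 0.646 mid.012 [0.6439 0.1246] cen.024 [0.6415 0.1249]
top worn_wheel 0.43 [139.5, 211.9] 140 z 0.067 0.102 mid.012 [0.5309 0.4098] cen.024 [0.53  0.407]
top new_wheel 0.71 [183.8, 232.8] 291 z 0.014 0.689 mid.012 [0.4728 0.2808] cen.024 [0.4707 0.2768]
top new_wheel 0.28 [324.3, 245.5] 107 z 0.009 0.017 mid.012 [ 0.431  -0.1277] cen.024 [ 0.4297 -0.1267]
top post 0.66 [375.6, 236.8] 211 z 0.014 0.097 mid.012 [ 0.4688 -0.2964] cen.024 [ 0.4731 -0.2917]
[([0.4301, -0.1282], 189, 20), ([0.4301, -0.0226], 177, 21), ([0.4384, 0.1464], 188, 18), ([0.6185, -0.2589], 181, 18)]
side worn_wheel 0.48 [344.8, 182.8] 228 z 0.026 0.053 mid.012 [ 0.4701 -0.3019] cen.024 [ 0.462  -0.2909]
side worn_wheel 0.29 [305.7, 177.1] 87 z 0.007 0.013 mid.012 [ 0.6109 -0.254 ] cen.024 [ 0.6043 -0.2432]
side worn_wheel 0.18 [269.6, 210.6] 1403 z 0.039 0.356 mid.012 [ 0.6015 -0.0649] cen.024 [ 0.5745 -0.0361]
side new_wheel 0.65 [227.7, 289.1] 667 z 0.013 0.043 mid.012 [0.4646 0.2588] cen.024 [0.4593 0.2623]
side new_wheel 0.34 [268.5, 210.6] 1291 z 0.039 0.333 mid.012 [ 0.6027 -0.0638] cen.024 [ 0.5739 -0.0348]
side post 0.42 [346.2, 197.5] 110 z 0.012 0.094 mid.012 [ 0.4773 -0.3086] cen.024 [ 0.4608 -0.2865]
[([0.4874, 0.246], 157, 41), ([0.4374, 0.1477], 165, 17), ([0.6061, 0.2429], 161, 16), ([0.4292, -0.0215], 136, 16), ([0.4301, -0.1271], 130, 10)]
```

View pics/t3c.png

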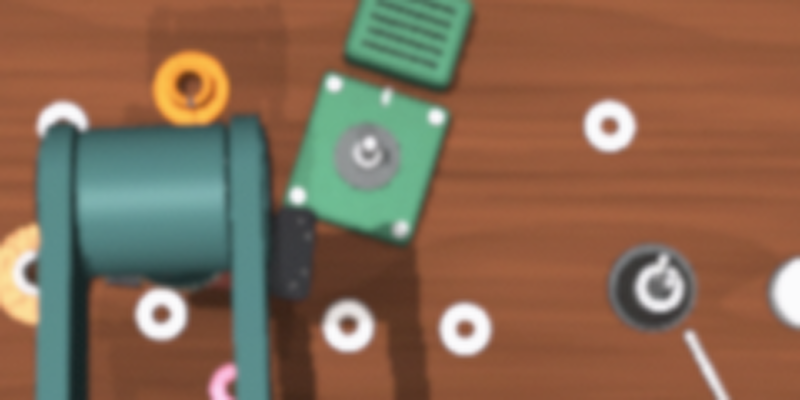

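The black wheel is threaded on the post at (655,287). The cork wheel and spacers haven't moved. Next I'll centre-grip the new wheel.

Run:
```python
from h import *
NW=np.array([.470,.257])
move_ptp(P(NW,.12),q(0));servo_line(P(NW,.0155),rate=.1,contact_N=6);st("a")
move_gripper(.03);st("g1");move_gripper(.062)
servo_line(P(NW,.045),rate=.15);move_ptp(P(NW,.045),q(np.pi/2));servo_line(P(NW,.0155),rate=.1,contact_N=6);st("b")
move_gripper(.02);st("g2")
servo_line(P(NW,.21),rate=.15);st("lift")
S=np.array(SP)
m=[.53,.1]
move_ptp(P(S,.21),q(SY+np.pi/2));sleep(.3);st("over")
for n in("top","side"):
    c=capture(n);x,y=pix(c,P(S,.19)).astype(int)
    cv2.imwrite(f"pics/{n}4.png",cv2.resize(c["image"][max(0,y-40):y+60,max(0,x-50):x+50],(400,400),interpolation=cv2.INTER_CUBIC))
cv2.imwrite("pics/4.png",np.hstack([cv2.imread("pics/top4.png"),cv2.imread("pics/side4.png")]))
```

```text
a t18.8 [0.4705 0.2572 0.016 ] gap0.0622 F [-0.2 -0.8  0.5]
g1 t19.3 [0.4704 0.2571 0.0159] gap0.0389 F [-0.7 -0.5  4.2]
b t22.1 [0.4696 0.2568 0.0151] gap0.0620 F [1.  0.2 0.4]
g2 t22.6 [0.4703 0.2571 0.016 ] gap0.0395 F [-0.3 -1.4  4.7]
lift t24.0 [0.4693 0.2567 0.209 ] gap0.0400 F [ 0.1  0.5 -2. ]
over t25.5 [ 0.5824 -0.036   0.2101] gap0.0399 F [ 0.8  0.1 -2.6]
```

View pics/4.png

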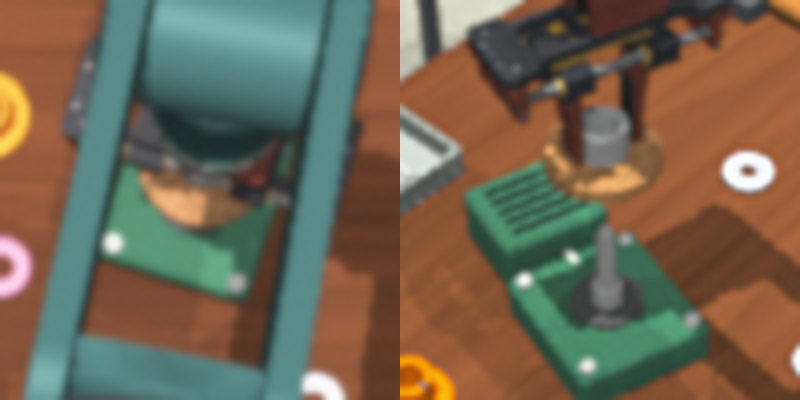

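The wheel is held level above the pilot. Lowering it.

Run:
```python
from h import *
print(servo_line(P(SP,.145),rate=.12));st()
r=servo_line(P(SP,.060),rate=.04,contact_N=8);st(r);sleep(.3);st()
```

```text
False
 t26.3 [ 0.5829 -0.0371  0.1454] gap0.0397 F [ 0.1  0.1 -1.3]
True t28.3 [ 0.5817 -0.0366  0.061 ] gap0.0394 F [-0.3  0.4  5.2]
 t28.6 [ 0.5817 -0.0366  0.061 ] gap0.0399 F [0.6 0.4 6. ]
```

```bash
cat >> h.py <<'E'
NOM=np.array([[.4385,.1462],[.4313,-.0225],[.4298,-.1284],[.6075,.2415],[.6185,-.2591]])
def find():
    "ring centres on the bench from both cameras, averaged"
    R={n:[np.array(r[0]) for r in rings(capture(n)) if .36<r[0][0]<.8 and -.4<r[0][1]<.4 and r[1]>90 and 4<r[2]<32 and np.linalg.norm(np.array(r[0])-SP)>.06] for n in("top","side")}
    out=[]
    for a in R["top"]:
        b=[x for x in R["side"] if np.linalg.norm(x-a)<.006]
        out.append((np.mean([a,*b],0).round(4).tolist(),len(b)+1))
    out+=[(b.tolist(),1) for b in R["side"] if all(np.linalg.norm(b-a)>=.006 for a in R["top"])]
    return out
def pick(xy,y1,y2,zt=.003):
    move_ptp(P(xy,.10),q(y1));move_gripper(.062)
    servo_line(P(xy,zt),rate=.1,contact_N=8);move_gripper(.03);st("g1");g=current_finger_gap()
    move_gripper(.062);servo_line(P(xy,.03),rate=.15);move_ptp(P(xy,.03),q(y2));servo_line(P(xy,zt),rate=.1,contact_N=8)
    move_gripper(.03);sleep(.15);st("g2");z=current_position()[2]
    servo_line(P(xy,.2),rate=.2);sleep(.1);st("lift")
    return z,abs(current_finger_gap()-.0437)<.002
def place(k,off,S,y):
    move_ptp(P(S,.2),q(y));st("over")
    if abs(current_finger_gap()-.0437)>.002:return False
    servo_line(P(S,.145),rate=.15)
    zt=.083+.008*k+off
    r=servo_line(P(S,zt-.003),rate=.04,contact_N=7);sleep(.2);st(("put",k,r,round(zt,4)))
    return abs(current_position()[2]-zt)<.004
E
python3 - <<'E'
from h import *
move_gripper(.062);p=current_position();servo_line(P(p[:2],.2),rate=.2)
move_ptp([.42,-.42,.3],q(-.8));st("park")
print(find())
for n in("top","side"):
    c=capture(n);x,y=pix(c,P(SP,.06)).astype(int);W=world(c)
    cv2.imwrite(f"pics/{n}5.png",cv2.resize(c["image"][y-45:y+45,x-45:x+45],(400,400),interpolation=cv2.INTER_CUBIC))
    d=np.hypot(W[...,0]-SP[0],W[...,1]-SP[1]);print(n,"disc z",np.nanpercentile(W[(d>.028)&(d<.038)][:,2],[10,50,90]).round(4))
cv2.imwrite("pics/5.png",np.hstack([cv2.imread("pics/top5.png"),cv2.imread("pics/side5.png")]))
E
```

```text
park t31.6 [ 0.4203 -0.4191  0.2993] gap0.0619 F [ 0.9 -0.3 -0. ]
[([0.43, -0.1278], 2), ([0.431, -0.0222], 2), ([0.4378, 0.1469], 2), ([0.6068, 0.2421], 2), ([0.6184, -0.2589], 2)]
top disc z [0.0542 0.0588 0.0632]
side disc z [0.0542 0.057  0.0596]
```

View pics/5.png

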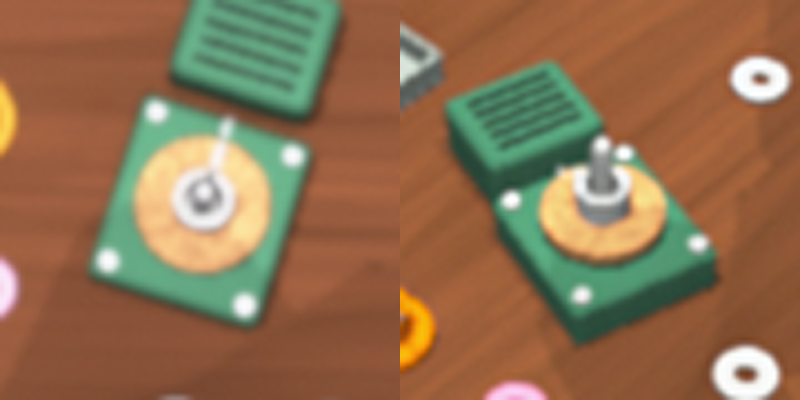

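The cork wheel is home: the disc top reads 0.057 and the tab line points at the keyway mark. All 5 rings are unmoved. Picking up the first ring.

Run:
```python
from h import *
xy=[.43,-.1278]
z,ok=pick(xy,0,np.pi/2);print(z,ok)
if ok:
    ok=place(0,z,SP,np.pi/2);print(ok)
    if ok:
        move_gripper(.062);servo_line(P(SP,.2),rate=.2);st("done")
```

```text
g1 t34.9 [ 0.4303 -0.1279  0.0034] gap0.0423 F [-1.5  1.   5. ]
g2 t38.2 [ 0.4304 -0.128   0.0034] gap0.0421 F [-0.5 -0.   5.8]
lift t39.4 [ 0.4291 -0.1274  0.1988] gap0.0422 F [ 0.1 -0.  -0.8]
0.003408592572553302 True
over t40.2 [ 0.5809 -0.0373  0.1991] gap0.0424 F [-0.7 -0.3 -1.2]
('put', 0, True, np.float64(0.0864)) t42.2 [ 0.5822 -0.0369  0.0864] gap0.0422 F [-0.6  0.4  5.6]
True
done t43.5 [ 0.5818 -0.0369  0.1992] gap0.0620 F [-0.1  0.3 -0.6]
```

```bash
sed -i 's/\.0437)<.002/.0423)<.0015/;s/\.0437)>.002/.0423)>.0015/' h.py
python3 - <<'E'
from h import *
for k in (1,2):
    move_ptp([.42,-.42,.3],q(-.8));f=find();print(f)
    g=[x for x,n in f if n==2]
    xy=min(g,key=lambda x:np.hypot(*(np.array(x)-SP)));print("pick",xy)
    z,ok=pick(xy,0,np.pi/2)
    ok=ok and place(k,z,SP,np.pi/2);print(ok)
    if not ok:break
    move_gripper(.062);servo_line(P(SP,.2),rate=.2);st("done")
E
```

```text
[([0.431, -0.0222], 2), ([0.4378, 0.1469], 2), ([0.6068, 0.2422], 2), ([0.6185, -0.2588], 2), ([0.6393, -0.0971], 1)]
pick [0.431, -0.0222]
g1 t48.6 [ 0.4313 -0.0223  0.0034] gap0.0432 F [-0.2  0.4  6.1]
g2 t51.9 [ 0.4314 -0.0223  0.0034] gap0.0422 F [-0.8 -0.2  6.5]
lift t53.1 [ 0.43   -0.022   0.1988] gap0.0421 F [-0.3 -0.8 -0.5]
over t53.7 [ 0.5812 -0.0368  0.1987] gap0.0421 F [-0.1  0.1 -1. ]
('put', 1, True, np.float64(0.0944)) t55.6 [ 0.5822 -0.0369  0.0945] gap0.0419 F [-1.4  0.6  4.2]
True
done t56.8 [ 0.5818 -0.0369  0.1992] gap0.0619 F [-0.3 -0.1 -1.3]
[([0.4378, 0.1469], 2), ([0.6068, 0.2422], 2), ([0.6185, -0.2588], 2), ([0.6426, -0.0991], 1)]
pick [0.6185, -0.2588]
g1 t61.5 [ 0.6188 -0.259   0.0035] gap0.0421 F [-1.   0.4  3.3]
g2 t64.8 [ 0.6186 -0.2589  0.0034] gap0.0425 F [-0.3  0.2  3.2]
lift t66.0 [ 0.6176 -0.2583  0.1982] gap0.0426 F [-0.3  0.  -1.3]
over t67.0 [ 0.5832 -0.038   0.2001] gap0.0430 F [ 0.1  0.  -1.5]
('put', 2, True, np.float64(0.1024)) t68.7 [ 0.582  -0.0369  0.1023] gap0.0425 F [0.7 0.1 5.4]
True
done t69.8 [ 0.5819 -0.0369  0.1993] gap0.0620 F [ 0.2 -1.  -0.1]
```

Run:
```python
from h import *
for k in (3,4):
    move_ptp([.42,-.42,.3],q(-.8));f=find();print(f)
    g=[x for x,n in f if n==2]
    xy=min(g,key=lambda x:np.hypot(*(np.array(x)-SP)));print("pick",xy)
    z,ok=pick(xy,0,np.pi/2)
    ok=ok and place(k,z,SP,np.pi/2);print(ok)
    if not ok:break
    move_gripper(.062);servo_line(P(SP,.2),rate=.2);st("done")
```

```text
[([0.4378, 0.1469], 2), ([0.6068, 0.2422], 2), ([0.6488, -0.1041], 1)]
pick [0.4378, 0.1469]
g1 t75.5 [0.4381 0.147  0.0034] gap0.0424 F [-0.1  0.3  5.4]
g2 t78.7 [0.4382 0.147  0.0034] gap0.0424 F [-1.   0.3  5.9]
lift t80.0 [0.4368 0.1467 0.1987] gap0.0423 F [-0.1 -0.2 -0.1]
over t80.9 [ 0.5813 -0.0359  0.1995] gap0.0427 F [ 0.1  0.4 -0.9]
('put', 3, True, np.float64(0.1104)) t82.4 [ 0.582  -0.037   0.1104] gap0.0424 F [-0.9  0.6  5.7]
True
done t83.6 [ 0.582  -0.0369  0.1994] gap0.0619 F [-0.3  0.2  0.3]
[([0.6068, 0.2422], 2)]
pick [0.6068, 0.2422]
g1 t89.6 [0.6072 0.2423 0.0036] gap0.0423 F [-0.2 -0.1  4.7]
g2 t92.9 [0.607  0.2422 0.0034] gap0.0426 F [-1.1 -0.5  2.7]
lift t94.1 [0.6058 0.2419 0.1983] gap0.0422 F [ 0.2  0.3 -0.6]
over t95.2 [ 0.5827 -0.0361  0.1999] gap0.0424 F [ 0.4 -0.  -0.7]
('put', 4, True, np.float64(0.1184)) t96.5 [ 0.5819 -0.037   0.1179] gap0.0425 F [ 1.2 -0.1  0.6]
True
done t97.6 [ 0.5821 -0.0369  0.1996] gap0.0619 F [ 0.6 -0.8 -0.2]
```

Run:
```python
from h import *
move_ptp([.42,-.42,.3],q(-.8));sleep(.5);print(find())
for n in("top","side"):
    c=capture(n);x,y=pix(c,P(SP,.09)).astype(int);W=world(c)
    cv2.imwrite(f"pics/{n}6.png",cv2.resize(c["image"][y-35:y+35,x-35:x+35],(400,400),interpolation=cv2.INTER_CUBIC))
    d=np.hypot(W[...,0]-SP[0],W[...,1]-SP[1]);print(n,"ring z",np.nanpercentile(W[(d>.012)&(d<.019)][:,2],[20,50,80]).round(4),"disc",np.nanmedian(W[(d>.03)&(d<.04)][:,2]).round(4))
    cv2.imwrite(f"pics/{n}7.png",c["image"])
cv2.imwrite("pics/6.png",np.hstack([cv2.imread("pics/top6.png"),cv2.imread("pics/side6.png")]))
```

```text
[]
top ring z [0.1217 0.124  0.1265] disc 0.0585
side ring z [0.1179 0.1218 0.1236] disc 0.0566
```

View pics/6.png

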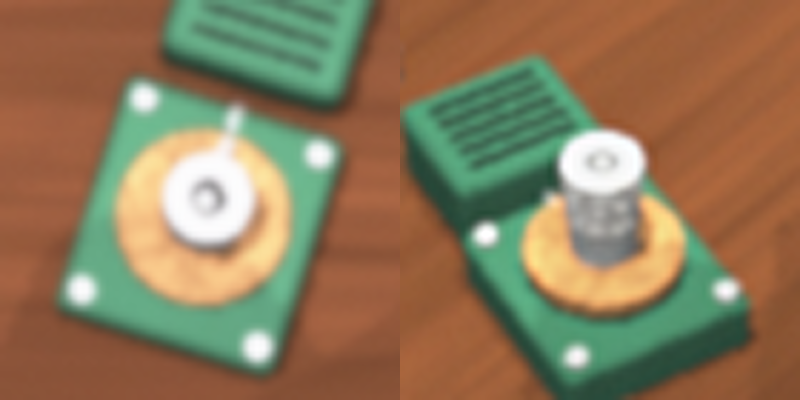

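View pics/top7.png

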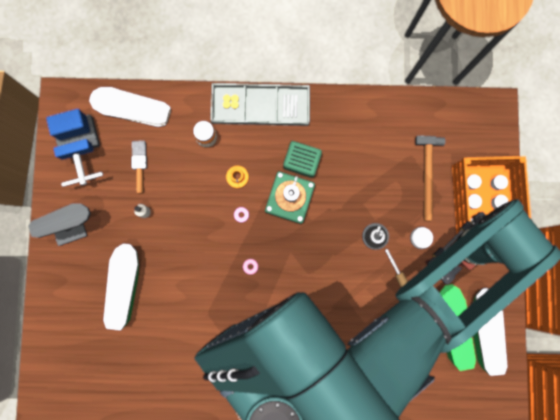

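The stack of five sits flat with its top at about 0.123, and the worn wheel is on the post at (375,236). No white rings are left on the bench and the bystanders haven't moved. Handing in.

```bash
python3 -c "
from h import *
st();close_job()"
```

```text
t99.9 [ 0.42 -0.42  0.3 ] gap0.0618 F [ 0.3 -0.6 -0.4]
the job is handed in; nothing more can be done
```

The wheel change is finished and handed in at 99.9 s of the 210 s allowed.

- **Worn wheel:** it is threaded on the storage post, with its underside about 12.5 mm above the bench, so it is down on the foot. The descent stopped once on a light early contact, and I then continued with a higher contact limit.
- **New cork wheel:** it is on the spindle, boss up. I turned it in line with the keyway on the way over, so the tab dropped straight in. The disc top reads 57–59 mm against 57 mm expected when fully home.
- **Spacers:** all five aluminium rings are stacked on the boss. The top reads 122–124 mm against 123 mm expected, and no white ring is left on the bench.
- **Other things:** the pink rings, the yellow wheel and the bystanders in the final top view look unmoved. I compared these by eye, not by measurement, and in that view the arm partly covers the awl's handle.

No final check failed. The two cameras' height readings differ by about 2 mm, which is within their calibration.

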